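Hang a display on the sloped test rail

ROBOT

A 6-joint arm with a two-finger parallel gripper is mounted at the origin on the work surface. World frame = base frame: x ahead of the robot, y to its left, z up, the work surface at z = 0. Lengths are in m, angles in rad, forces in N, time in s.
With the tool pointing down it reaches from about 0.4 to 0.925 m from the base axis. Payload 12.5 kg.
Tool frame: the origin (TCP) lies at the very end of the fingers, on their centre line; the grasp point (between the pads) lies 19 mm behind it; z points along the fingers, y is the direction in which the jaws open and shut (so a half turn about z gives the same grasp; the last joint's range is limited). The gripper opens to 95 mm and grips with 3 to 60 N. Pads are 20 mm wide; open, the fingers measure 119 mm over their backs; the gripper's body (75 mm by 180 mm) begins 59 mm behind the grasp point.
Start: joints at [1.014, 0.491, 1.559, -0, 1.092, -0.106], TCP at [0.272, 0.563, 0.215] pointing down, gripper open.
Joint ranges: [-3.1, 3.1], [-0.84, 2.19], [0.05, 2.79], [-1.13, 4.28], [0.06, 2.93], [-2.69, 2.69]. Speed limits (rad/s): [2.22, 2.22, 2.79, 3.14, 3.14, 3.14].

INTERFACE

Orientations are given as a unit quaternion [x, y, z, w].
In Python, from bench import sense, vision, r gives the robot as it stands. The module is installed in compiled form; this text tells all that it offers.
- The arm moves only by the shell command python3 -m pendant 'ROWS' [FORCE]. ROWS is JSON, a list of rows, each a list of 3 entries, a list of its own where there are three numbers: the opening, from -1 (shut) to 1 (fully open), so that 0 is half open, then the shift along the tool's x, y, z as a fraction of full scale, then the turn, a rotation vector about the tool's x, y, z as a fraction of full scale. A call has 1 to 12 rows; each row shifts and turns the commanded pose from where the row before left it, along the tool's axes as they then stand; what a row does not reach is not made up. Full scale, the value 1, is 0.03 m for a shift and 4 degrees for a turn. A row lasts 1/12 s, in which the tool goes at most 41.7 mm and 7.16 degrees, less where a joint would pass 70% of its speed; a pose out of reach is approached as far as the arm can. A call with a number of a shift or a turn outside -1 to 1 is refused whole. A call with a gripper value outside its range is refused whole. The fingers move at their own pace and stop on an object; FORCE is the grip in N (left out, the last holds). Time passes only in rows, so rows that do not move let the fingers close. It gives the time, the measured TCP pose, the force and the opening at its end, in the units of the state.
- sense(): the state, without advancing time (a new reading comes with each control period).
- vision.grab_frame(name): name is "scene" or "top" or "wrist"; returns a dict with "frame" (480x640x3 uint8, red, green, blue), "vertical_fov" (degrees; the focal length in pixels is half the picture's height over the tangent of half this angle, whatever the lens; pixels are square), "cx", "cy" (the principal point, pixels), "position" and "attitude" of the camera in the world; the wrist camera has in their place "T_tool_cam" (4x4, takes a point from camera to tool coordinates, whose origin is the TCP and whose axes are the flange's). Camera axes: x right, y up, looking along -z (the intrinsics and any distortion apply to the point x, -y, -z); pixel columns grow to the right and rows downward; lengths in m; the calibration is good to about 2 mm. The wrist camera is an equidistant fisheye: a pixel r from the principal point sees the ray r / f radians off the axis. A picture is of the moment at which its call begins: read the wrist's pose just before it. There is no depth.
- r.finish_job(): hands the job in, once; it reports no verdict.
The state is a dict: "clock": time; "joint_positions": joint angles; "qvel": joint speeds; "joint_torque": joint torques, N m; "position": TCP position; "ee_rot": TCP orientation; "contact_force": force on the tool from outside, world axes, zero at the start; "moment": the same for the moment, N m; "gripper_width": finger opening in m.
Only numpy, scipy, OpenCV 4.12 (cv2) and the standard library are available. Lean on these libraries where they do the work, as an engineer would, in place of code of your own. Each camera call takes 0.05 s, during which the arm holds its last target. There are 200 camera calls.

TASK

Pick up the roller hanger by its tab and hook it over the upper half of the sloped rail, gently feeling for the bar until both grooved wheels straddle it with the hanger lying along the slope. Hold it seated like that for a moment, then let go so that it rolls down by itself and comes to rest against the stop. Do not press or knock hard on the rail, do not push or carry the hanger down it, and leave the other things on the bench alone.

Things in the scene. Friction and masses are not known exactly. Their poses are not given: they have to be found in the camera images.
- grip (a point): Grasp point of the roller hanger: in the grey upright tab on its top, 206 mm above its underside, 66 mm straight above point seat. Tab 12 mm thick (x), 40 mm long (y), 180 to 224 mm above the underside. Axes are the hanger's: z up, y its rolling direction, x across. About 0.4 kg; starts standing on the bench between robot and rail, its open side roughly away from the robot (within 20 deg).
- throat (a point): Middle of the hanger's hook opening, 28 mm below point seat; same axes. A 5 mm side plate, 60 mm long (y), closes the -x side (inner face at x = -23.5 mm); the +x side is open so the bar can enter there. The opening is free from 22 mm below this point (clamp of the black display, up to 90 mm long) to 22 mm above it (wheel rims). The hanger is symmetric end to end.
- seat (a point): Point of the hanger that comes to lie on the bar's top: midway between its two free-turning wheels, at the underside of their hubs, 140 mm above the hanger's underside; same axes. Wheels at y = +-28 mm: groove 12 mm wide, flanges 6 mm thick, rims 6 mm below this point. With a flange riding on the bar instead of straddling it, the hanger is 6 mm too high.
- track: Sloped rail's frame: origin on its datum line (the robot-side ends of the bracket slots), level with the bar's top, at the stop's uphill face. y up the slope (0.105 rad), x level across, away from the robot, z square to the bar's top. Bar: 8 mm wide, 20 mm deep, along y from -55 to 355 mm. Posts below it at y = -35 and 338 mm. Hang the hanger with its seat at y = 190 to 290 mm; at the stop its seat is at y = 48 mm.
- load (a point): Point on the datum line, level with the bar's top, at y = 240 mm in the track frame, beside a good place to hang the hanger; axes as the track. The bar with its stop is clamped somewhere in the bracket slots: its centre line lies 4 to 48 mm beyond the datum line (+x), parallel to it; NO listed pose tells this, it must be felt or seen. Light forces do not move it.
- stop (a point): Point on the datum line in the plane of the stop's uphill face (the stop itself is centred on the bar), 22 mm above the bar's top; axes as the track. Rubber block 34 mm wide (x), 12 mm thick, rising 45 mm above the bar's top. Rail and hanger are delicate: pressing on each other with more than 20 N spoils them.
- tape: Bystander, not to be moved: yellow roll of tape lying flat, 100 mm across, 24 mm high. Origin at the centre of its underside.
- driver: Bystander, not to be moved: screwdriver lying down, 170 mm long. Origin at the centre of its underside (axis).
- jar: Bystander, not to be moved: jar, 60 mm across, 80 mm high. Origin at the centre of its underside.
- module: Bystander, not to be moved: bare black display module lying flat, 75 x 150 x 9 mm. Origin at the centre of its underside.
- cup: Bystander, not to be moved: white ceramic cup, 70 mm across, 90 mm high. Origin at the centre of its underside.
Not all that is in view belongs to the job. There is more than one size of the part that bears grip; the job needs the largest.

How it is judged:
On the way, in this order (a step that is already met when the one before it is completed fails the run):
1. the hanger is lifted clear of the bench (height (world z) of grip above 0.226 m and contact force between the fingers and hanger above 0.5 N), for 0.1 s.
2. still held, the hanger sits on the upper half of the rail: both wheels straddle the bar, along the slope and still, for 0.3 s (z of seat in the frame of track between -0.003 and 0.003 m and x of seat in the frame of track between -0.001 and 0.053 m and y of seat in the frame of track between 0.18 and 0.3 m and angle between the z axis of seat and the z axis of track, either way round below 0.07 rad and angle between the y axis of seat and the y axis of track, either way round below 0.07 rad and linear speed of hanger below 0.02 m/s and contact force between the fingers and hanger above 0.5 N and contact force between hanger and stand above 0.3 N), for 0.3 s.
3. let go, it has rolled to the stop (z of seat in the frame of track between -0.003 and 0.003 m and x of seat in the frame of track between -0.001 and 0.053 m and y of seat in the frame of track below 0.052 m and contact force between the fingers and hanger below 0.05 N), for 0.2 s.
At the end, for the whole second after the job is handed in: The hanger, released and at rest (under 20 mm/s), rests against the stop (seat point 43 to 53 mm up the slope from it) with both wheels straddling the bar (seat point within 3 mm of the bar top, 0 to 52 mm across from the datum line, upright to the rail within 0.12 rad) (z of seat in the frame of track between -0.003 and 0.003 m and x of seat in the frame of track between -0.001 and 0.053 m and y of seat in the frame of track between 0.043 and 0.053 m and angle between the z axis of seat and the z axis of track, either way round below 0.12 rad and linear speed of hanger below 0.02 m/s and contact force between the fingers and hanger below 0.05 N); the robot touches nothing.
It fails at once if hanger and rail press on each other with more than 20 N (contact force between hanger and stand above 20 N).
It fails at once if the hanger is touched by the fingers while on the lower part of the rail (pushed or carried down it, seat point less than 140 mm above the stop) (contact force between the fingers and hanger above 0.3 N and y of seat in the frame of track between -0.02 and 0.14 m and x of seat in the frame of track between -0.004 and 0.056 m and z of seat in the frame of track between -0.02 and 0.009 m).
It fails at once if a bystander is moved by more than 30 mm (distance of any of tape, driver, jar, module, cup from where it was at the start of the episode above 0.03 m).
It also fails if it takes over 56 s, if anything falls off the work surface, if the arm or the gripper's body presses on something with over 40 N, if the wrist force passes 120 N, or if a joint passes its speed limit or range.

## Working session

There is one attempt and no reset: what is moved stays moved. The work goes in short steps, Python scripts to look and compute and a shell command to move; the robot and the scene stay as the last step left them, time stands still between calls to the robot, and variables do not carry over. Pictures are saved under pics/ and viewed, about 8 in all and at most 12, crops included, and the job is handed in when it is done.

```bash
mkdir -p pics
cat > h.py <<'E'
import numpy as np, cv2, json
from scipy.spatial.transform import Rotation as R
from bench import sense, vision, r
def grab(n):
    s=sense(); d=vision.grab_frame(n); d['s']=s; return d
def save(d,p): cv2.imwrite(p,cv2.cvtColor(d['frame'],cv2.COLOR_RGB2BGR))
E
python3 - <<'E'
from h import *
import pickle
D={}
for n in("scene","top","wrist"):
    d=grab(n);save(d,f'pics/{n}0.png');D[n]=d
    print(n,{k:v for k,v in d.items() if k not in('frame','s')},d['frame'].shape)
pickle.dump(D,open('d0.pkl','wb'))
print(sense())
E
```

```text
scene {'vertical_fov': 43.90916793875692, 'cx': 320.02765707816343, 'cy': 233.54843331689355, 'position': array([ 1.30127935, -0.42700187,  1.452748  ]), 'attitude': array([0.2383441 , 0.13630542, 0.46062918, 0.84405787])} (480, 640, 3)
top {'vertical_fov': 44.89672328095443, 'cx': 327.29886628909946, 'cy': 240.95898492507487, 'position': array([ 3.74386186e-01, -7.14807026e-04,  1.56550467e+00]), 'attitude': array([-0.05444782,  0.05033518,  0.71484379, -0.69534176])} (480, 640, 3)
wrist {'vertical_fov': 65.70646984690485, 'cx': 323.75696088662755, 'cy': 234.92001527387959, 'T_tool_cam': array([[ 4.55475870e-04,  9.60648362e-01,  2.77767019e-01,
         7.78832587e-02],
       [ 9.99999759e-01, -5.83269493e-04,  3.77442662e-04,
        -3.55697058e-04],
       [ 5.24602704e-04,  2.77766780e-01, -9.60648396e-01,
        -1.70109267e-01],
       [ 0.00000000e+00,  0.00000000e+00,  0.00000000e+00,
         1.00000000e+00]])} (480, 640, 3)
{'clock': 0.15, 'joint_positions': array([ 1.01439421e+00,  4.91440047e-01,  1.55928754e+00,  2.86798027e-05,
        1.09169490e+00, -1.05580113e-01]), 'qvel': array([ 1.52658990e-03, -1.43344543e-03, -3.26285509e-03, -8.37445625e-05,
       -4.67398785e-04,  2.71215806e-04]), 'joint_torque': array([ 1.89188548e-03, -6.12891054e+01, -2.58280259e+01,  6.92844274e-02,
        4.72583715e-02, -1.08231727e-04]), 'position': array([0.27219123, 0.5624345 , 0.21419176]), 'ee_rot': array([ 2.23513415e-01,  9.74700765e-01, -3.88259809e-04, -1.46871574e-04]), 'contact_force': array([0.61022628, 1.69950079, 0.08468751]), 'moment': array([0.000501  , 0.01539147, 0.0026239 ]), 'gripper_width': 0.09508338556489199}
```

View pics/scene0.png

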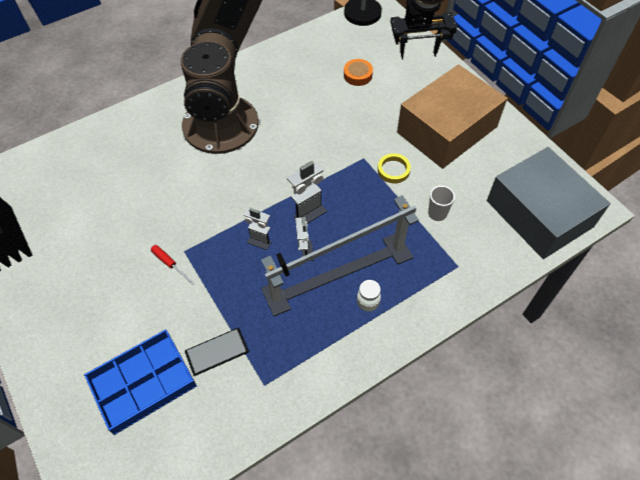

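View pics/top0.png

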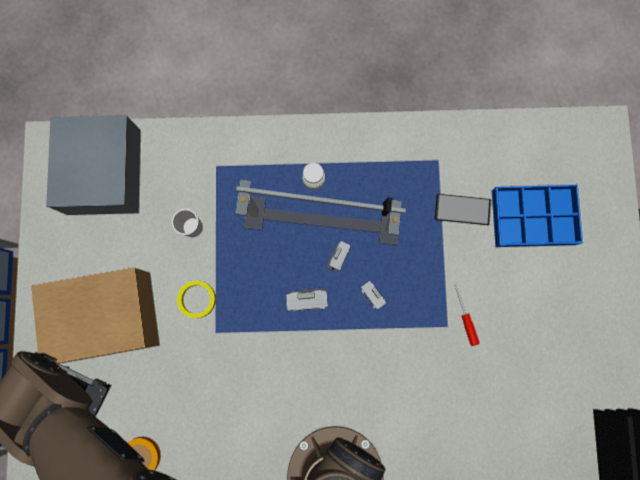

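The scene shows three hangers. In the top view they are at (307,300), (340,256) and (373,295); in the scene view at (308,190), (302,235) and (259,228). The one at top (307,300) looks the largest and tallest. The bar runs from top (238,188), the upper end, to (405,210), with the black stop at (387,206). I'll confirm in a crop.

Run:
```python
from h import *
a=cv2.imread('pics/scene0.png');b=cv2.imread('pics/top0.png')
A=cv2.resize(a[150:320,230:430],None,fx=4,fy=3.5,interpolation=cv2.INTER_CUBIC)
A=cv2.resize(a[150:300,230:430],(800,600),interpolation=cv2.INTER_CUBIC)
B=cv2.resize(b[170:320,225:425],(800,600),interpolation=cv2.INTER_CUBIC)
cv2.imwrite('pics/ca.png',A);cv2.imwrite('pics/cb.png',B)
```

```text
(no output)
```

View pics/ca.png

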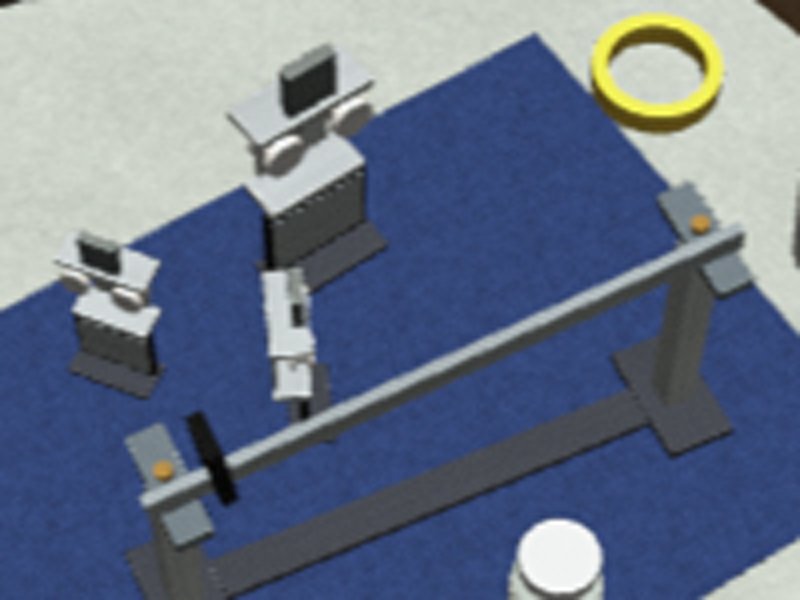

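View pics/cb.png

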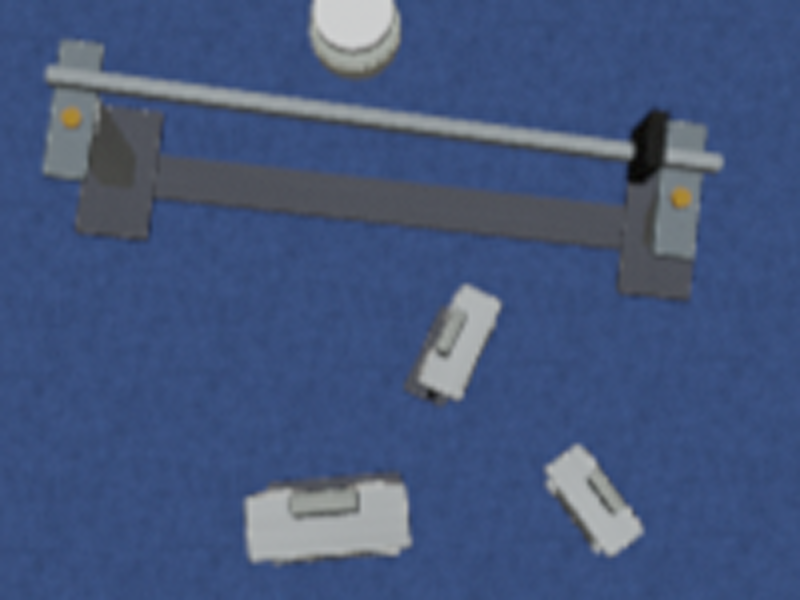

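Confirmed: the hanger at top (307,300) is the largest, with tab-top centre near scene (307,166) and top (306,295). The bar ends and stop are clear in both views, so I'll triangulate these.

```bash
cat >> h.py <<'E'
def ray(d,u,v):
    f=240/np.tan(np.radians(d['vertical_fov']/2)); x=(u-d['cx'])/f; y=(v-d['cy'])/f
    if 'T_tool_cam' in d:
        rr=np.hypot(x,y); k=np.tan(rr)/rr if rr>1e-9 else 1
        c=np.array([x*k,-y*k,-1]); T=d['T_tool_cam']; Rt=R.from_quat(d['s']['ee_rot']).as_matrix()
        o=Rt@T[:3,3]+d['s']['position']; q=Rt@T[:3,:3]@c
    else: o=d['position']; q=R.from_quat(d['attitude']).as_matrix()@np.array([x,-y,-1])
    return o,q/np.linalg.norm(q)
def onz(d,u,v,z): o,q=ray(d,u,v); return o+q*(z-o[2])/q[2]
def tri(l):
    A=np.zeros((3,3));b=np.zeros(3)
    for d,u,v in l:
        o,q=ray(d,u,v);P=np.eye(3)-np.outer(q,q);A+=P;b+=P@o
    p=np.linalg.solve(A,b)
    return p,[round(float(np.linalg.norm((np.eye(3)-np.outer(q,q))@(p-o))*1e3),1) for o,q in (ray(*i) for i in l)]
E
python3 - <<'E'
from h import *
import pickle
D=pickle.load(open('d0.pkl','rb'));S=D['scene'];T=D['top']
s=lambda u,v:(S,230+u/4-.375,150+v/4-.375)
t=lambda u,v:(T,225+u/4-.375,170+v/4-.375)
for n,a,b in[('tabtop',(308,64),(324,498)),('plateL',(228,115),(247,555)),('plateR',(375,80),(408,549)),
 ('barU',(741,233),(48,74)),('barL',(146,497),(722,160)),('boltU',(701,222),(70,117)),('boltL',(163,470),(681,197)),
 ('stoptop',(197,416),(655,115))]:
    print(n,*tri([s(*a),t(*b)]))
for n,b in[('tab a',(290,494)),('tab b',(358,492))]: print(n,onz(*t(*b),.224))
for n,b in[('tape',(0,0))]: pass
for n,(u,v) in [('cup',(187,222)),('jar',(313,176))]: print(n,onz(T,u,v,.08))
E
```

```text
tabtop [0.45278419 0.05795305 0.22053239] [0.2, 0.2]
plateL [0.40893293 0.06779181 0.12675317] [44.9, 44.9]
plateR [0.44841048 0.0534924  0.19793081] [50.2, 50.2]
barU [0.71043353 0.21782222 0.21300928] [0.3, 0.3]
barL [ 0.65334758 -0.1849732   0.18154438] [1.4, 1.4]
boltU [0.68577632 0.20615317 0.20439466] [0.3, 0.3]
boltL [ 0.63409512 -0.16228771  0.16360317] [0.2, 0.2]
stoptop [ 0.66357247 -0.14281933  0.25599244] [4.2, 4.2]
tab a [0.45535192 0.07719981 0.224     ]
tab b [0.45542229 0.03799244 0.224     ]
cup [0.65665303 0.36869473 0.08      ]
jar [0.77019567 0.03784483 0.08      ]
```

```bash
python3 -m pendant '[[1,[0,0,-1],[0,0,0]],[1,[0,0,-1],[0,0,0]],[1,[0,0,-1],[0,0,0]],[1,[0,0,-1],[0,0,0]],[1,[-0.91,-0.9,0],[0,0,0]],[1,[-0.91,-0.9,0],[0,0,0]],[1,[-0.91,-0.9,0],[0,0,0]],[1,[-0.91,-0.9,0],[0,0,0]],[1,[-0.91,-0.9,0],[0,0,0]],[1,[-0.91,-0.9,0],[0,0,0]],[1,[-0.91,-0.9,0],[0,0,0]],[1,[-0.91,-0.9,0],[0,0,0]]]' 20
python3 -m pendant '[[1,[-0.91,-0.9,0],[0,0,0]],[1,[-0.91,-0.9,0],[0,0,0]],[1,[-0.91,-0.9,0],[0,0,0]],[1,[-0.91,-0.9,0],[0,0,0]],[1,[-0.91,-0.9,0],[0,0,0]],[1,[-0.91,-0.9,0],[0,0,0]],[1,[0,0,0],[0,0,1]],[1,[0,0,0],[0,0,1]],[1,[0,0,0],[0,0,1]],[1,[0,0,0],[0,0,1]],[1,[0,0,0],[0,0,1]],[1,[0,0,0],[0,0,1]]]'
python3 -m pendant '[[1,[0,0,0],[0,0,1]],[1,[0,0,0],[0,0,1]],[1,[0,0,0],[0,0,1]],[1,[0,0,0],[0,0,1]],[1,[0,0,0],[0,0,1]],[1,[0,0,0],[0,0,1]],[1,[0,0,0],[0,0,1]],[1,[0,0,0],[0,0,1]],[1,[0,0,0],[0,0,1]],[1,[0,0,0],[0,0,1]],[1,[0,0,0],[0,0,0]],[1,[0,0,0],[0,0,0]]]'
python3 - <<'E'
from h import *
import pickle
d=grab('wrist');save(d,'pics/w1.png');pickle.dump(d,open('w1.pkl','wb'));s=d['s']
print(s['clock'],s['position'],R.from_quat(s['ee_rot']).as_matrix().round(3),s['joint_positions'].round(2),s['contact_force'])
E
```

```text
clock: 1.15
position: [0.3748, 0.2712, 0.3346]
ee_rot: [0.223, 0.975, 0.0, 0.0]
contact_force: [1.6, 0.1, 0.5]
gripper_width: 0.0951
clock: 2.15
position: [0.4515, 0.0557, 0.3345]
ee_rot: [0.423, 0.906, -0.0, -0.0]
contact_force: [0.5, -0.1, 0.5]
gripper_width: 0.095
clock: 3.15
position: [0.4515, 0.0558, 0.3345]
ee_rot: [0.705, 0.709, -0.0, -0.0]
contact_force: [-1.2, -0.1, -0.2]
gripper_width: 0.0953
3.15 [0.4515418  0.055804   0.33453411] [[-0.005  1.    -0.   ]
 [ 1.     0.005  0.   ]
 [ 0.    -0.    -1.   ]] [-0.02  0.13  1.77  0.    1.25 -0.03] [-1.21615466 -0.12887628 -0.23215203]
```

View pics/w1.png

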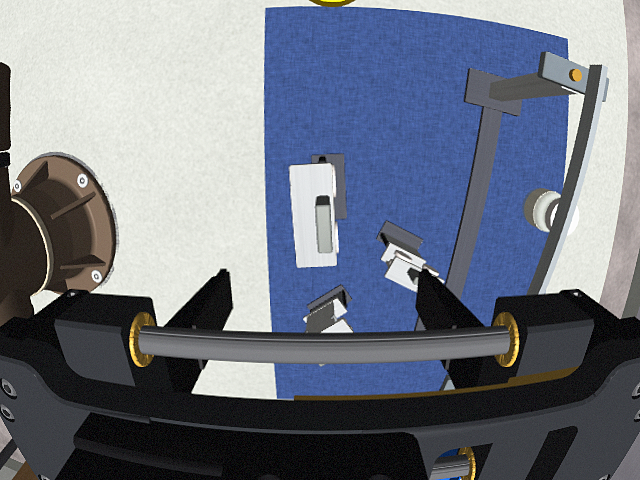

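The wrist view shows the large tab's top face near (323,228), about 13 x 50 px, and the bar running from (598,66) down to (545,290). I'll enlarge both for edge pixels.

Run:
```python
import cv2,numpy as np
a=cv2.imread('pics/w1.png')
A=cv2.resize(a[185:285,270:370],(500,500),interpolation=cv2.INTER_CUBIC)
B=cv2.resize(a[45:295,530:615],(272,800*1),interpolation=cv2.INTER_CUBIC)[:,:]
B=cv2.resize(a[45:165,555:615],(300,600),interpolation=cv2.INTER_CUBIC)
C=np.zeros((600,800,3),np.uint8);C[:500,:500]=A;C[:,500:]=B
cv2.imwrite('pics/c2.png',C)
```

```text
(no output)
```

View pics/c2.png

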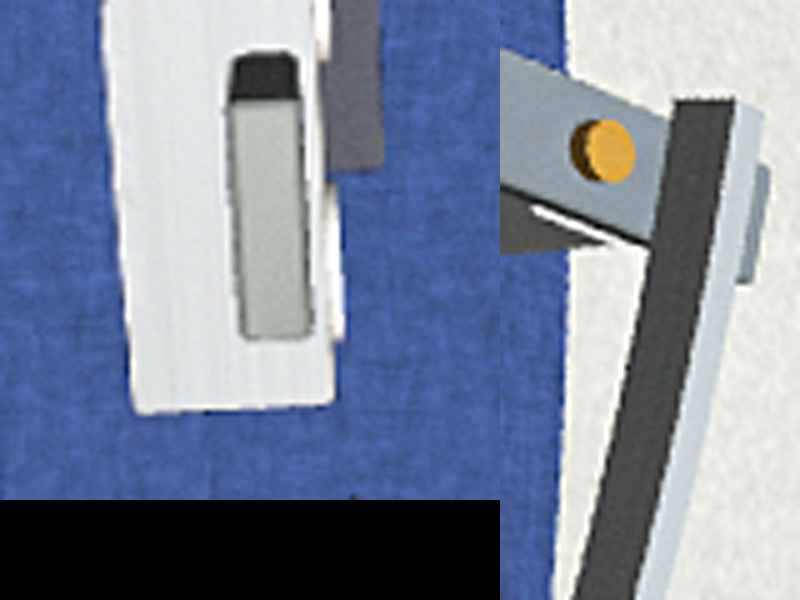

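Run:
```python
from h import *
import pickle
d=pickle.load(open('w1.pkl','rb'));D=pickle.load(open('d0.pkl','rb'));S=D['scene'];T=D['top']
c=[onz(d,270+u/5-.4,185+v/5-.4,.224) for u,v in[(230,100),(298,97),(313,335),(243,338)]]
print(np.array(c).round(4)); print('ctr',np.mean(c,0),'yaw deg',np.degrees(np.arctan2(*( (c[0]+c[1]-c[2]-c[3])[[1,0]])))-90, np.linalg.norm(c[0]-c[1]),np.linalg.norm(c[1]-c[2]))
W=lambda u,v:(d,555+(u-500)/5-.4,45+v/5-.4)
s=lambda u,v:(S,230+u/4-.375,150+v/4-.375)
t=lambda u,v:(T,225+u/4-.375,170+v/4-.375)
print('barU',*tri([W(750,103),s(741,233),t(48,74)]),tri([W(750,103),s(741,233)]),tri([W(750,103),t(48,74)]))
print('boltU',*tri([W(606,150),s(701,222),t(70,117)]))
for z in(.18,.224): print(onz(d,270+150/5,185+412/5,z))
```

```text
[[0.4454 0.0767 0.224 ]
 [0.4559 0.0772 0.224 ]
 [0.4586 0.0386 0.224 ]
 [0.4475 0.038  0.224 ]]
ctr [0.45186129 0.05761825 0.224     ] yaw deg 3.5729598743091486 0.010477077208512129 0.038687573309071965
barU [0.71149122 0.21668775 0.21787475] [2.0, 1.4, 2.3] (array([0.71304763, 0.21641884, 0.21839789]), [1.0, 1.0]) (array([0.7072606 , 0.21550627, 0.22526871]), [0.1, 0.1])
boltU [0.6860048 0.2052169 0.205198 ] [1.3, 0.9, 0.8]
[0.42984977 0.00789068 0.18      ]
[0.43275657 0.02491891 0.224     ]
```

```bash
python3 -m pendant '[[1,[0.06,0.01,1],[0,0,-0.8]],[1,[0,0,1],[0,0,0]],[1,[0,0,1],[0,0,0]],[1,[0,0,1],[0,0,0]],[1,[0,0,0.5],[0,0,0]],[1,[0,0,0.35],[0,0,0]],[1,[0,0,0],[0,0,0]],[1,[0,0,0],[0,0,0]]]' 25
python3 -m pendant '[[-1,[0,0,0],[0,0,0]],[-1,[0,0,0],[0,0,0]],[-1,[0,0,0],[0,0,0]],[-1,[0,0,0],[0,0,0]],[-1,[0,0,0],[0,0,0]],[-1,[0,0,0],[0,0,0]],[-1,[0,0,0],[0,0,0]],[-1,[0,0,0],[0,0,0]]]' 25
```

```text
clock: 3.87
position: [0.4519, 0.0576, 0.1891]
ee_rot: [0.686, 0.728, -0.0, -0.0]
contact_force: [0.9, -0.1, 0.5]
gripper_width: 0.0951
clock: 4.53
position: [0.4519, 0.0576, 0.1892]
ee_rot: [0.686, 0.728, 0.0, 0.0]
contact_force: [-0.3, 0.2, 0.1]
gripper_width: 0.047
```

```bash
python3 -m pendant '[[-1,[0,0,0],[0,0,0]],[-1,[0,0,0],[0,0,0]],[-1,[0,0,0],[0,0,0]],[-1,[0,0,0],[0,0,0]],[-1,[0,0,0],[0,0,0]],[-1,[0,0,0],[0,0,0]],[-1,[0,0,0],[0,0,0]],[-1,[0,0,0],[0,0,0]],[-1,[0,0,0],[0,0,0]],[-1,[0,0,0],[0,0,0]]]' 25
python3 -m pendant '[[-1,[0,0,-0.3],[0,0,0]],[-1,[0,0,-0.5],[0,0,0]],[-1,[0,0,-0.7],[0,0,0]],[-1,[0,0,-0.9],[0,0,0]],[-1,[0,0,-0.9],[0,0,0]],[-1,[0,0,-0.7],[0,0,0]],[-1,[0,0,-0.3],[0,0,0]],[-1,[0,0,0],[0,0,0]],[-1,[0,0,0],[0,0,0]],[-1,[0,0,0],[0,0,0]]]' 25
python3 - <<'E'
from h import *
s=sense();print(R.from_quat(s['ee_rot']).as_matrix().round(4))
E
```

```text
clock: 5.37
position: [0.4518, 0.0576, 0.1891]
ee_rot: [0.686, 0.728, -0.0, -0.0]
contact_force: [-0.9, -1.2, -0.7]
gripper_width: 0.012
clock: 6.2
position: [0.4513, 0.0576, 0.3168]
ee_rot: [0.686, 0.728, -0.001, -0.001]
contact_force: [-0.6, 1.0, -4.2]
gripper_width: 0.012
[[-5.880e-02  9.983e-01 -2.300e-03]
 [ 9.983e-01  5.880e-02  1.000e-04]
 [ 2.000e-04 -2.300e-03 -1.000e+00]]
```

```bash
python3 -m pendant '[[-1,[0.6,0,0],[0,0,0]],[-1,[0.8,0,0],[0,0,0]],[-1,[0.6,0,0],[0,0,0]],[-1,[0,0,0],[0,0,0.9]],[-1,[0,0,0],[0,0,1]],[-1,[0,0,0],[0,0,1]],[-1,[0,0,0],[0,0.5,0]],[-1,[0,0,0],[0,0.5,0]],[-1,[0,0,0],[0,0.5,0]],[-1,[0,0,0],[0,0,0]],[-1,[0,0,0],[0,0,0]]]' 25
python3 -m pendant '[[-1,[0,0.5,0],[0,0,0]],[-1,[0,0.9,0],[0,0,0]],[-1,[0,0.9,0],[0,0,0]],[-1,[0,0.6,0],[0,0,0]],[-1,[0,0.3,0],[0,0,0]],[-1,[0,0,0],[0,0,0]],[-1,[0,0,0],[0,0,0]]]' 25
cat > st.py <<'E'
from h import *
U=np.array([.1434*.9945,.9897*.9945,.1048]);X=np.array([.9897,-.1434,0]);N=np.cross(X,U)
bar=np.array([.6951,.1035,.2058])
s=sense();M=R.from_quat(s['ee_rot']).as_matrix();p=s['position']
e=bar-(p-.049*N)
print(s['clock'],p.round(4),'seat->bar in track mm x,y,z',(1e3*np.array([e@X,e@U,e@N])).round(1),
 'F track',np.round([s['contact_force']@X,s['contact_force']@U,s['contact_force']@N],2))
print('tool axes in track (x~U,y~X,z~-N)',(np.array([X,U,N])@M).round(3).tolist(),'mom',s['moment'].round(2),'w',s['gripper_width'])
E
python3 - <<'E'
import runpy;runpy.run_path('st.py')
from h import *
import pickle
d=grab('wrist');save(d,'pics/w2.png');pickle.dump(d,open('w2.pkl','wb'))
d=grab('scene');save(d,'pics/s2.png')
E
```

```text
clock: 7.12
position: [0.4481, 0.1171, 0.3171]
ee_rot: [0.755, 0.653, 0.038, -0.034]
contact_force: [-0.0, -0.2, -3.4]
gripper_width: 0.012
clock: 7.7
position: [0.5427, 0.104, 0.3174]
ee_rot: [0.755, 0.654, 0.039, -0.035]
contact_force: [-0.2, 0.8, -4.2]
gripper_width: 0.0117
7.7 [0.5427 0.104  0.3174] seat->bar in track mm x,y,z [150.9   9.6 -64.2] F track [-0.33  0.29 -4.21]
tool axes in track (x~U,y~X,z~-N) [[-0.0, 1.0, -0.002], [1.0, 0.0, -0.001], [-0.001, -0.002, -1.0]] mom [-0.23  0.19  0.01] w 0.011657860063843294
```

View pics/w2.png

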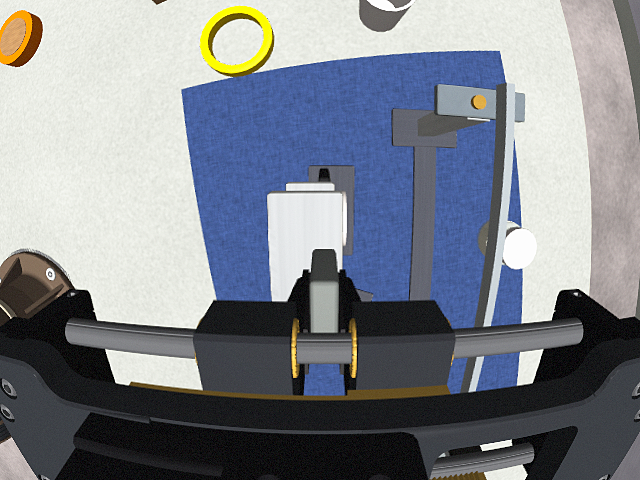

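The view shows the hanger held along the image vertical, and the bar from (510,84) to (480,330) nearly parallel. I'll refine the bar line numerically.

Run:
```python
from h import *
import pickle
d=pickle.load(open('w2.pkl','rb'))
g=cv2.cvtColor(d['frame'],cv2.COLOR_RGB2GRAY).astype(int)
for v in(150,190,280): print(v,470 if v>250 else 480,g[v,475:525].tolist())
print('col511',g[75:100,511].tolist(),'508',g[75:100,508].tolist())
```

```text
150 480 [98, 93, 98, 95, 98, 92, 94, 92, 95, 101, 97, 93, 97, 102, 91, 97, 93, 89, 95, 86, 75, 78, 74, 77, 73, 76, 72, 79, 67, 84, 197, 223, 218, 214, 214, 216, 216, 228, 136, 71, 156, 240, 235, 233, 234, 235, 235, 233, 230, 232]
190 480 [93, 89, 90, 94, 98, 92, 101, 103, 99, 104, 95, 101, 108, 101, 99, 101, 96, 81, 74, 79, 77, 77, 70, 77, 78, 72, 64, 208, 226, 217, 214, 216, 217, 219, 229, 173, 74, 88, 94, 98, 91, 88, 78, 77, 190, 243, 237, 230, 239, 241]
280 470 [96, 96, 99, 99, 104, 103, 88, 76, 72, 70, 81, 78, 72, 82, 70, 68, 165, 223, 213, 212, 212, 211, 214, 214, 140, 86, 95, 99, 98, 96, 86, 97, 95, 88, 88, 91, 92, 93, 105, 98, 93, 94, 103, 97, 105, 99, 88, 141, 253, 236]
col511 [227, 237, 240, 238, 237, 234, 230, 238, 224, 207, 208, 211, 211, 209, 210, 212, 213, 208, 212, 210, 207, 209, 211, 211, 210] 508 [235, 231, 230, 233, 238, 241, 245, 239, 220, 213, 216, 210, 212, 214, 213, 213, 216, 215, 218, 213, 211, 214, 212, 216, 214]
```

Run:
```python
from h import *
import pickle
w1=pickle.load(open('w1.pkl','rb'));w2=pickle.load(open('w2.pkl','rb'));D=pickle.load(open('d0.pkl','rb'));S=D['scene'];T=D['top']
e1=(w1,604.7,65.2);e2=(w2,511,83.4);es=(S,230+741/4-.4,150+233/4-.4);et=(T,236.6,188.1)
p,res=tri([e1,e2,es,et]);print(p,res,tri([e1,e2])[0],tri([e2,es]))
for p0 in (p,p+[0,0,.003]):
  # bar top plane contains p0, slopes 0.105 along yaw dir; iterate yaw
  for yaw in(-.1434,):
    for k in range(3):
      n=np.array([-np.sin(.105)*np.sin(-yaw),-np.sin(.105)*np.cos(yaw),np.cos(.105)])
      P=[]
      for u,v in[(508.75,150),(505.85,190),(494.9,280)]:
        o,q=ray(w2,u,v);P.append(o+q*(n@(p0-o))/(n@q))
      yaw=-np.arctan2(*(P[0]-P[2])[:2])
    print(np.array(P).round(4).tolist(),'yaw deg',np.degrees(yaw),[round(float(np.linalg.norm(x-p0))*1e3,1) for x in P])
```

```text
[0.7117173  0.21642229 0.21849991] [1.6, 0.9, 1.5, 2.7] [0.71035846 0.21588303 0.222194  ] (array([0.71281698, 0.21590097, 0.21793696]), [0.3, 0.3])
[[0.7045, 0.1615, 0.2127], [0.6998, 0.1284, 0.2091], [0.6889, 0.0488, 0.2007]] yaw deg -7.857113015442632 [55.7, 89.3, 170.1]
[[0.7029, 0.1615, 0.2156], [0.6982, 0.1288, 0.2122], [0.6875, 0.05, 0.2038]] yaw deg -7.8571130154426445 [56.0, 89.2, 169.1]
```

```bash
sed -i 's/^bar=.*/bar=np.array([.696,.1035,.207])/' st.py
python3 -m pendant '[[-1,[0.3,0.3,0],[0,0,0]],[-1,[0,0.7,0],[0,0,0]],[-1,[0,0.8,0],[0,0,0]],[-1,[0,0.4,0],[0,0,0]],[-1,[0,0,0.4],[0,0,0]],[-1,[0,0,0.7],[0,0,0]],[-1,[0,0,0.4],[0,0,0]],[-1,[0,0,0],[0,0,0]],[-1,[0,0,0],[0,0,0]],[-1,[0,0,0],[0,0,0]]]' 25
python3 - <<'E'
import runpy;runpy.run_path('st.py')
from h import *
import pickle
d=grab('scene');save(d,'pics/s3.png');pickle.dump(d,open('s3.pkl','wb'))
a=cv2.imread('pics/s3.png');cv2.imwrite('pics/s3c.png',cv2.resize(a[140:290,240:440],(800,600),interpolation=cv2.INTER_CUBIC))
E
```

```text
clock: 8.63
position: [0.6107, 0.108, 0.2757]
ee_rot: [0.755, 0.654, 0.04, -0.034]
contact_force: [-0.2, -0.0, -3.2]
gripper_width: 0.0119
8.6333 [0.6107 0.108  0.2757] seat->bar in track mm x,y,z [ 85.1   0.6 -20.1] F track [-0.23 -0.41 -3.14]
tool axes in track (x~U,y~X,z~-N) [[-0.001, 1.0, 0.002], [1.0, 0.001, 0.0], [0.0, 0.002, -1.0]] mom [-0.28  0.09 -0.  ] w 0.011923711353335446
```

View pics/s3c.png

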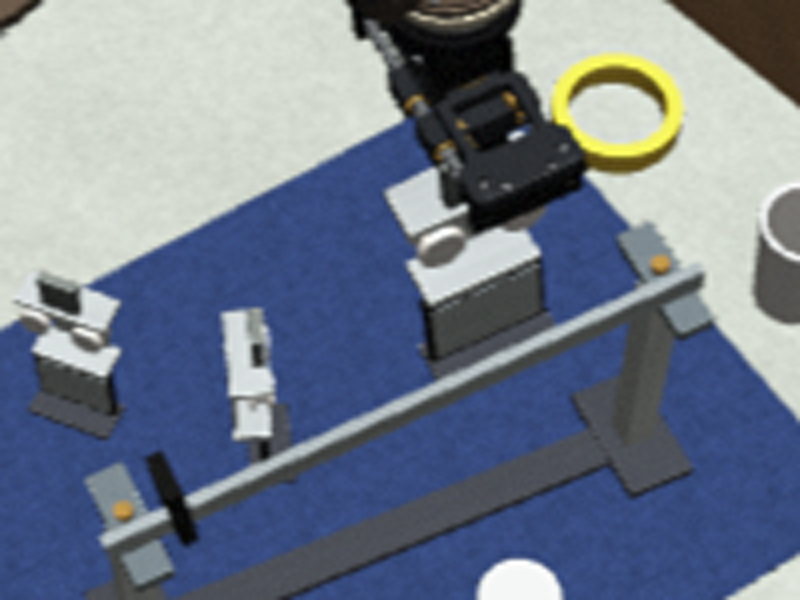

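```bash
python3 -m pendant '[[-1,[0,0.3,0.07],[0,0,0]],[-1,[0,0.3,0],[0,0,0]],[-1,[0,0.3,0],[0,0,0]],[-1,[0,0.3,0],[0,0,0]],[-1,[0,0.2,0],[0,0,0]],[-1,[0,0,0],[0,0,0]]]'; python3 st.py
python3 -m pendant '[[-1,[0,0.2,0],[0,0,0]],[-1,[0,0.2,0],[0,0,0]],[-1,[0,0.2,0],[0,0,0]],[-1,[0,0.1,0],[0,0,0]],[-1,[0,0,0],[0,0,0]]]'; python3 st.py
```

```text
clock: 9.18
position: [0.6536, 0.1017, 0.2717]
ee_rot: [0.755, 0.653, 0.04, -0.034]
contact_force: [-0.2, -0.5, -3.0]
gripper_width: 0.0119
9.1833 [0.6536 0.1017 0.2717] seat->bar in track mm x,y,z [ 41.7   1.1 -16.2] F track [-0.11 -0.85 -2.92]
tool axes in track (x~U,y~X,z~-N) [[0.0, 1.0, 0.0], [1.0, -0.0, -0.0], [-0.0, 0.0, -1.0]] mom [-0.28  0.26  0.02] w 0.011936873326574265
clock: 9.6
position: [0.6737, 0.0989, 0.272]
ee_rot: [0.755, 0.654, 0.04, -0.034]
contact_force: [-0.5, -0.4, -3.1]
gripper_width: 0.0116
9.6 [0.6737 0.0989 0.272 ] seat->bar in track mm x,y,z [ 21.5   0.9 -16.5] F track [-0.43 -0.82 -2.99]
tool axes in track (x~U,y~X,z~-N) [[-0.0, 1.0, 0.0], [1.0, 0.0, -0.0], [-0.0, 0.0, -1.0]] mom [-0.27  0.19 -0.04] w 0.01158001169208271
```

```bash
python3 -m pendant '[[-1,[0,0.2,0],[0,0,0]],[-1,[0,0.2,0],[0,0,0]],[-1,[0,0.2,0],[0,0,0]],[-1,[0,0.1,0],[0,0,0]],[-1,[0,0,0],[0,0,0]]]'; python3 st.py
python3 -m pendant '[[-1,[0,0.1,0],[0,0,0]],[-1,[0,0.1,0],[0,0,0]],[-1,[0,0.1,0],[0,0,0]],[-1,[0,0,0],[0,0,0]]]'; python3 st.py
```

```text
clock: 10.02
position: [0.6945, 0.0958, 0.2719]
ee_rot: [0.755, 0.654, 0.04, -0.034]
contact_force: [-0.7, -0.2, -3.3]
gripper_width: 0.012
10.0167 [0.6945 0.0958 0.2719] seat->bar in track mm x,y,z [  0.4   1.  -16.4] F track [-0.68 -0.67 -3.24]
tool axes in track (x~U,y~X,z~-N) [[-0.0, 1.0, -0.0], [1.0, 0.0, -0.0], [-0.0, -0.0, -1.0]] mom [-0.32  0.16 -0.05] w 0.012016311571057675
clock: 10.35
position: [0.7032, 0.0947, 0.2722]
ee_rot: [0.755, 0.654, 0.04, -0.034]
contact_force: [-1.2, -1.1, -3.3]
gripper_width: 0.0123
10.35 [0.7032 0.0947 0.2722] seat->bar in track mm x,y,z [ -8.4   0.8 -16.6] F track [-1.04 -1.6  -3.1 ]
tool axes in track (x~U,y~X,z~-N) [[-0.0, 1.0, 0.0], [1.0, 0.0, -0.0], [-0.0, 0.0, -1.0]] mom [-0.28  0.19 -0.01] w 0.012307400846921421
```

```bash
for i in 1 ; do python3 -m pendant '[[-1,[0,0.06,0],[0,0,0]],[-1,[0,0.06,0],[0,0,0]],[-1,[0,0,0],[0,0,0]],[-1,[0,0,0],[0,0,0]]]'; done; python3 st.py
python3 -m pendant '[[-1,[0,0.05,0],[0,0,0]],[-1,[0,0.05,0],[0,0,0]],[-1,[0,0,0],[0,0,0]],[-1,[0,0,0],[0,0,0]]]'; python3 st.py
```

```text
clock: 10.68
position: [0.7063, 0.0942, 0.2722]
ee_rot: [0.755, 0.654, 0.04, -0.034]
contact_force: [-0.2, 0.5, -4.5]
gripper_width: 0.012
10.6833 [0.7063 0.0942 0.2722] seat->bar in track mm x,y,z [-11.5   0.8 -16.6] F track [-0.27 -0.06 -4.51]
tool axes in track (x~U,y~X,z~-N) [[-0.0, 1.0, -0.0], [1.0, 0.0, -0.0], [-0.0, -0.0, -1.0]] mom [-0.26  0.11 -0.01] w 0.011990240233216466
clock: 11.02
position: [0.7093, 0.0938, 0.2722]
ee_rot: [0.755, 0.654, 0.04, -0.034]
contact_force: [-0.2, 0.3, -3.3]
gripper_width: 0.0116
11.0167 [0.7093 0.0938 0.2722] seat->bar in track mm x,y,z [-14.6   0.8 -16.6] F track [-0.28 -0.08 -3.3 ]
tool axes in track (x~U,y~X,z~-N) [[-0.0, 1.0, -0.0], [1.0, 0.0, -0.0], [-0.0, -0.0, -1.0]] mom [-0.28  0.12 -0.02] w 0.011611253354380246
```

```bash
python3 -m pendant '[[-1,[0,0.05,0],[0,0,0]],[-1,[0,0,0],[0,0,0]],[-1,[0,0,0],[0,0,0]]]'; python3 st.py
python3 -m pendant '[[-1,[0,0.05,0],[0,0,0]],[-1,[0,0,0],[0,0,0]],[-1,[0,0,0],[0,0,0]]]'; python3 st.py
python3 -m pendant '[[-1,[0,0.05,0],[0,0,0]],[-1,[0,0,0],[0,0,0]],[-1,[0,0,0],[0,0,0]]]'; python3 st.py
```

```text
clock: 11.27
position: [0.7108, 0.0936, 0.2722]
ee_rot: [0.755, 0.654, 0.04, -0.034]
contact_force: [0.3, -0.1, -3.4]
gripper_width: 0.012
11.2667 [0.7108 0.0936 0.2722] seat->bar in track mm x,y,z [-16.1   0.8 -16.7] F track [ 0.31 -0.46 -3.4 ]
tool axes in track (x~U,y~X,z~-N) [[-0.0, 1.0, 0.0], [1.0, 0.0, -0.0], [-0.0, 0.0, -1.0]] mom [-0.29  0.12 -0.  ] w 0.011956986162105044
clock: 11.52
position: [0.7122, 0.0934, 0.2722]
ee_rot: [0.755, 0.654, 0.04, -0.034]
contact_force: [-1.3, -0.4, -4.1]
gripper_width: 0.0114
11.5167 [0.7122 0.0934 0.2722] seat->bar in track mm x,y,z [-17.5   0.8 -16.6] F track [-1.27 -1.02 -4.01]
tool axes in track (x~U,y~X,z~-N) [[-0.0, 1.0, -0.0], [1.0, 0.0, -0.0], [-0.0, -0.0, -1.0]] mom [-0.24  0.22  0.02] w 0.011370405348640986
clock: 11.77
position: [0.7128, 0.0934, 0.2721]
ee_rot: [0.755, 0.654, 0.039, -0.035]
contact_force: [-5.8, 0.2, -2.9]
gripper_width: 0.0122
11.7667 [0.7128 0.0934 0.2721] seat->bar in track mm x,y,z [-18.1   0.7 -16.5] F track [-5.8  -0.9  -2.85]
tool axes in track (x~U,y~X,z~-N) [[-0.001, 1.0, -0.003], [1.0, 0.001, -0.0], [-0.0, -0.003, -1.0]] mom [-0.05  1.55  0.32] w 0.012202520795728675
```

```bash
python3 -m pendant '[[-1,[0,-0.2,0],[0,0,0]],[-1,[0,-0.2,0],[0,0,-0.09]],[-1,[0,-0.2,0],[0,0,0]],[-1,[0,-0.09,0],[0,0,0]],[-1,[0,0,0.1],[0,0,0]],[-1,[0,0,0.1],[0,0,0]],[-1,[0,0,0],[0,0,0]],[-1,[0,0,0],[0,0,0]]]'; python3 st.py
python3 -m pendant '[[-1,[0,0,0.07],[0,0,0]],[-1,[0,0,0],[0,0,0]],[-1,[0,0,0],[0,0,0]]]'; python3 st.py
python3 -m pendant '[[-1,[0,0,0.05],[0,0,0]],[-1,[0,0,0],[0,0,0]],[-1,[0,0,0],[0,0,0]]]'; python3 st.py
```

```text
clock: 12.43
position: [0.6934, 0.0967, 0.2659]
ee_rot: [0.753, 0.656, 0.04, -0.034]
contact_force: [-0.5, 0.6, -4.0]
gripper_width: 0.0117
12.4333 [0.6934 0.0967 0.2659] seat->bar in track mm x,y,z [  1.6   0.9 -10.3] F track [-0.56  0.08 -4.03]
tool axes in track (x~U,y~X,z~-N) [[-0.006, 1.0, -0.0], [1.0, 0.006, -0.0], [-0.0, -0.0, -1.0]] mom [-0.27  0.06 -0.03] w 0.011699643082044079
clock: 12.68
position: [0.6934, 0.0969, 0.2639]
ee_rot: [0.753, 0.656, 0.04, -0.034]
contact_force: [0.0, -0.5, -3.2]
gripper_width: 0.0117
12.6833 [0.6934 0.0969 0.2639] seat->bar in track mm x,y,z [ 1.6  0.9 -8.3] F track [ 0.09 -0.81 -3.18]
tool axes in track (x~U,y~X,z~-N) [[-0.006, 1.0, -0.0], [1.0, 0.006, -0.0], [-0.0, -0.0, -1.0]] mom [-0.24  0.13 -0.05] w 0.01165638491998182
clock: 12.93
position: [0.6934, 0.0971, 0.2626]
ee_rot: [0.753, 0.656, 0.04, -0.034]
contact_force: [0.5, -0.5, -4.4]
gripper_width: 0.0121
12.9333 [0.6934 0.0971 0.2626] seat->bar in track mm x,y,z [ 1.7  0.9 -7. ] F track [ 0.59 -0.86 -4.37]
tool axes in track (x~U,y~X,z~-N) [[-0.007, 1.0, -0.0], [1.0, 0.007, -0.0], [-0.0, -0.0, -1.0]] mom [-0.23  0.09 -0.01] w 0.012110778743567075
```

```bash
for i in 1 ; do python3 -m pendant '[[-1,[0,0,0.05],[0,0,0]],[-1,[0,0,0],[0,0,0]],[-1,[0,0,0],[0,0,0]]]'; done|grep force; python3 st.py|head -1
python3 -m pendant '[[-1,[0,0,0.05],[0,0,0]],[-1,[0,0,0],[0,0,0]],[-1,[0,0,0],[0,0,0]]]'|grep force; python3 st.py|head -1
python3 -m pendant '[[-1,[0,0,0.04],[0,0,0]],[-1,[0,0,0],[0,0,0]],[-1,[0,0,0],[0,0,0]]]'|grep force; python3 st.py
```

```text
contact_force: [0.5, 0.5, -3.9]
13.1833 [0.6934 0.0972 0.2611] seat->bar in track mm x,y,z [ 1.7  0.9 -5.5] F track [ 0.39  0.12 -3.98]
contact_force: [0.4, -0.6, -4.4]
13.4333 [0.6934 0.0974 0.2596] seat->bar in track mm x,y,z [ 1.7  0.9 -4. ] F track [ 0.47 -0.99 -4.33]
contact_force: [-0.7, -0.4, -0.8]
13.6833 [0.6935 0.0975 0.2589] seat->bar in track mm x,y,z [ 1.6  0.8 -3.3] F track [-0.63 -0.57 -0.73]
tool axes in track (x~U,y~X,z~-N) [[-0.007, 1.0, 0.001], [1.0, 0.007, -0.0], [-0.0, 0.001, -1.0]] mom [-0.24  0.19  0.03] w 0.011992457467936505
```

```bash
m() { python3 st.py|head -1; }
python3 -m pendant '[[-1,[0,0.05,0],[0,0,0]],[-1,[0,0,0],[0,0,0]],[-1,[0,0,0],[0,0,0]]]'>/dev/null; m
python3 -m pendant '[[-1,[0,0.04,0],[0,0,0]],[-1,[0,0,0],[0,0,0]],[-1,[0,0,0],[0,0,0]]]'>/dev/null; m
python3 -m pendant '[[-1,[0,-0.09,0],[0,0,0]],[-1,[0,0,0],[0,0,0]],[-1,[0,0,0],[0,0,0]]]'>/dev/null; m
python3 -m pendant '[[-1,[0,-0.05,0],[0,0,0]],[-1,[0,0,0],[0,0,0]],[-1,[0,0,0],[0,0,0]]]'>/dev/null; m
python3 -m pendant '[[-1,[0,-0.04,0],[0,0,0]],[-1,[0,0,0],[0,0,0]],[-1,[0,0,0],[0,0,0]]]'>/dev/null; python3 st.py
```

```text
13.9333 [0.6949 0.0973 0.2589] seat->bar in track mm x,y,z [ 0.2  0.8 -3.2] F track [-3.01 -1.12  2.5 ]
14.1833 [0.6955 0.0973 0.2588] seat->bar in track mm x,y,z [-0.4  0.7 -3.2] F track [-5.65 -0.95  4.73]
14.4333 [0.6938 0.0974 0.2588] seat->bar in track mm x,y,z [ 1.3  0.8 -3.2] F track [ 0.63 -1.28  3.12]
14.6833 [0.6925 0.0976 0.2588] seat->bar in track mm x,y,z [ 2.7  0.9 -3.2] F track [2.93 0.44 3.71]
14.9333 [0.691  0.0978 0.2588] seat->bar in track mm x,y,z [ 4.1  0.9 -3.2] F track [ 4.45 -1.12  3.63]
tool axes in track (x~U,y~X,z~-N) [[-0.007, 1.0, 0.001], [1.0, 0.007, -0.0], [-0.0, 0.001, -1.0]] mom [-0.44 -0.87 -0.18] w 0.012141777810033817
```

```bash
m() { python3 st.py|head -1; }
python3 -m pendant '[[-1,[0,0,-0.08],[0,0,0]],[-1,[0,0,0],[0,0,0]],[-1,[0,0,0],[0,0,0]]]'>/dev/null; python3 st.py
python3 -m pendant '[[-1,[0,-0.04,0],[0,0,0]],[-1,[0,0,0],[0,0,0]],[-1,[0,0,0],[0,0,0]]]'>/dev/null; python3 st.py
```

```text
15.1833 [0.691  0.0976 0.2601] seat->bar in track mm x,y,z [ 4.1  1.  -4.5] F track [ 6.16 -1.05 -2.33]
tool axes in track (x~U,y~X,z~-N) [[-0.006, 1.0, -0.0], [1.0, 0.006, -0.0], [-0.0, -0.0, -1.0]] mom [-0.54 -1.32 -0.17] w 0.012028673387149937
15.4333 [0.6905 0.0976 0.2602] seat->bar in track mm x,y,z [ 4.6  1.  -4.6] F track [ 9.5  -0.13 -3.91]
tool axes in track (x~U,y~X,z~-N) [[-0.006, 1.0, 0.002], [1.0, 0.006, -0.0], [-0.0, 0.002, -1.0]] mom [-0.57 -2.28 -0.27] w 0.011925092915077547
```

```bash
python3 -m pendant '[[-1,[0,0.07,0],[0,0,0]],[-1,[0,0.06,0],[0,0,0]],[-1,[0,0,0],[0,0,0]],[-1,[0,0,0.04],[0,0,0]],[-1,[0,0,0.04],[0,0,0]],[-1,[0,0,0],[0,0,0]],[-1,[0,0,0],[0,0,0]],[-1,[0,0,0],[0,0,0]],[-1,[0,0,0],[0,0,0]],[-1,[0,0,0],[0,0,0]],[-1,[0,0,0],[0,0,0]],[-1,[0,0,0],[0,0,0]]]'>/dev/null; python3 st.py
python3 - <<'E'
from h import *
d=grab('scene');save(d,'pics/s4.png')
a=cv2.imread('pics/s4.png');cv2.imwrite('pics/s4c.png',cv2.resize(a[140:290,240:440],(800,600),interpolation=cv2.INTER_CUBIC))
E
```

```text
16.4333 [0.6932 0.0976 0.2589] seat->bar in track mm x,y,z [ 1.9  0.8 -3.2] F track [-4.8  -0.98  5.26]
tool axes in track (x~U,y~X,z~-N) [[-0.007, 1.0, -0.0], [1.0, 0.007, -0.0], [-0.0, -0.0, -1.0]] mom [-0.11  1.34  0.12] w 0.012109229147094518
```

View pics/s4c.png

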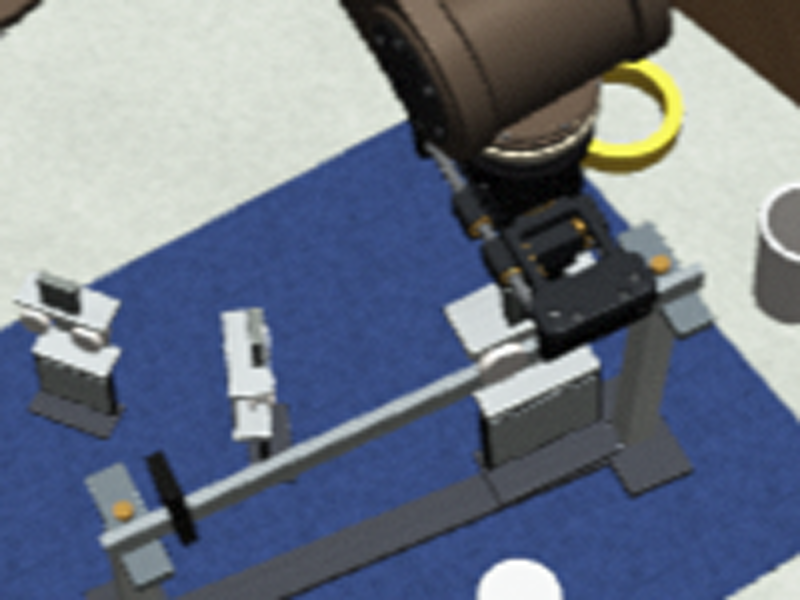

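The wheel sits on the bar at crop (505,360), with its flange overlapping the near side. I'll relieve the side load and hold.

```bash
python3 -m pendant '[[-1,[0,0,-0.06],[0,0,0]],[-1,[0,-0.02,0],[0,0,0]],[-1,[0,0,0],[0,0,0]],[-1,[0,0,0],[0,0,0]]]'>/dev/null; python3 st.py
python3 -m pendant '[[-1,[0,0,0.03],[0,0,0]],[-1,[0,0,0],[0,0,0]],[-1,[0,0,0],[0,0,0]],[-1,[0,0,0],[0,0,0]],[-1,[0,0,0],[0,0,0]],[-1,[0,0,0],[0,0,0]],[-1,[0,0,0],[0,0,0]],[-1,[0,0,0],[0,0,0]]]'>/dev/null; python3 st.py
```

```text
16.8167 [0.6929 0.0974 0.2597] seat->bar in track mm x,y,z [ 2.2  0.9 -4.1] F track [ 0.2  -1.04 -3.86]
tool axes in track (x~U,y~X,z~-N) [[-0.006, 1.0, -0.0], [1.0, 0.006, -0.0], [-0.0, -0.0, -1.0]] mom [-0.28  0.09 -0.03] w 0.011965992355171342
17.4833 [0.6928 0.0975 0.2594] seat->bar in track mm x,y,z [ 2.3  0.8 -3.8] F track [ 0.09  0.39 -3.79]
tool axes in track (x~U,y~X,z~-N) [[-0.007, 1.0, 0.0], [1.0, 0.007, -0.0], [-0.0, 0.0, -1.0]] mom [-0.23  0.12 -0.04] w 0.01148684186227315
```

```bash
python3 -m pendant '[[-1,[0,0.02,0.03],[0,0,0]],[-1,[0,0,0],[0,0,0]],[-1,[0,0,0],[0,0,0]],[-1,[0,0,0],[0,0,0]],[-1,[0,0,0],[0,0,0]],[-1,[0,0,0],[0,0,0]],[-1,[0,0,0],[0,0,0]]]'>/dev/null; python3 st.py
python3 -m pendant '[[-1,[0,0,0.02],[0,0,0]],[-1,[0,0,0],[0,0,0]],[-1,[0,0,0],[0,0,0]],[-1,[0,0,0],[0,0,0]],[-1,[0,0,0],[0,0,0]],[-1,[0,0,0],[0,0,0]],[-1,[0,0,0],[0,0,0]],[-1,[0,0,0],[0,0,0]],[-1,[0,0,0],[0,0,0]]]'>/dev/null; python3 st.py
```

```text
18.0667 [0.6934 0.0975 0.2589] seat->bar in track mm x,y,z [ 1.7  0.8 -3.2] F track [-3.44 -0.    4.14]
tool axes in track (x~U,y~X,z~-N) [[-0.007, 1.0, 0.0], [1.0, 0.007, -0.0], [-0.0, 0.0, -1.0]] mom [-0.18  0.9   0.09] w 0.011884270663835645
18.8167 [0.6934 0.0975 0.2588] seat->bar in track mm x,y,z [ 1.7  0.8 -3.2] F track [-4.55 -1.75  7.99]
tool axes in track (x~U,y~X,z~-N) [[-0.007, 1.0, 0.001], [1.0, 0.007, -0.0], [-0.0, 0.001, -1.0]] mom [-0.18  1.25  0.11] w 0.012267795825884057
```

```bash
python3 -m pendant '[[-1,[0,-0.02,-0.03],[0,0,0]],[-1,[0,0,0],[0,0,0]],[-1,[0,0,0],[0,0,0]],[-1,[0,0,0],[0,0,0]],[-1,[0,0,0],[0,0,0]],[-1,[0,0,0],[0,0,0]],[-1,[0,0,0],[0,0,0]]]'>/dev/null; python3 st.py
```

```text
19.4 [0.693  0.0975 0.2589] seat->bar in track mm x,y,z [ 2.1  0.9 -3.3] F track [ 0.72 -0.1   2.73]
tool axes in track (x~U,y~X,z~-N) [[-0.007, 1.0, 0.001], [1.0, 0.007, -0.0], [-0.0, 0.001, -1.0]] mom [-0.23  0.08  0.01] w 0.011767278724056732
```

```bash
python3 -m pendant '[[1,[0,0,0],[0,0,0]],[1,[0,0,0],[0,0,0]],[1,[0,0,0],[0,0,0]],[1,[0,0,0],[0,0,0]],[1,[0,0,0],[0,0,0]],[1,[0,0,0],[0,0,0]],[1,[0,0,0],[0,0,0]],[1,[0,0,0],[0,0,0]],[1,[0,0,0],[0,0,0]],[1,[0,0,0],[0,0,0]],[1,[0,0,0],[0,0,0]],[1,[0,0,0],[0,0,0]]]'; python3 st.py|head -1
python3 - <<'E'
from h import *
d=grab('scene');save(d,'pics/s5.png')
a=cv2.imread('pics/s5.png');cv2.imwrite('pics/s5c.png',cv2.resize(a[140:320,240:440],(667,600),interpolation=cv2.INTER_CUBIC))
E
```

```text
clock: 20.4
position: [0.6928, 0.0975, 0.2588]
ee_rot: [0.753, 0.656, 0.04, -0.034]
contact_force: [-0.4, -0.1, 0.2]
gripper_width: 0.0866
20.4 [0.6928 0.0975 0.2588] seat->bar in track mm x,y,z [ 2.3  0.9 -3.2] F track [-0.33 -0.16  0.18]
```

View pics/s5c.png

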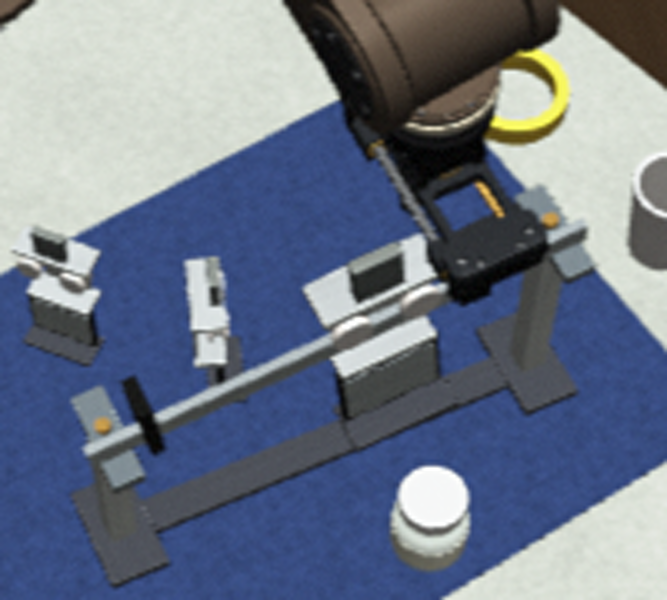

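The hanger is released and rolling down the bar, wheels at crop (350,330) and (425,297). I'll raise the arm and wait.

```bash
python3 -m pendant '[[1,[0,0,-0.5],[0,0,0]],[1,[0,0,-0.9],[0,0,0]],[1,[0,0,-0.9],[0,0,0]],[1,[0,0,-0.5],[0,0,0]],[1,[0,0,0],[0,0,0]],[1,[0,0,0],[0,0,0]],[1,[0,0,0],[0,0,0]],[1,[0,0,0],[0,0,0]],[1,[0,0,0],[0,0,0]],[1,[0,0,0],[0,0,0]],[1,[0,0,0],[0,0,0]],[1,[0,0,0],[0,0,0]]]'|head -2
python3 -m pendant '[[1,[0,0,0],[0,0,0]],[1,[0,0,0],[0,0,0]],[1,[0,0,0],[0,0,0]],[1,[0,0,0],[0,0,0]],[1,[0,0,0],[0,0,0]],[1,[0,0,0],[0,0,0]],[1,[0,0,0],[0,0,0]],[1,[0,0,0],[0,0,0]],[1,[0,0,0],[0,0,0]],[1,[0,0,0],[0,0,0]],[1,[0,0,0],[0,0,0]],[1,[0,0,0],[0,0,0]]]'|head -1
python3 -c "
from h import *
save(grab('scene'),'pics/s6.png')"
python3 -m pendant '[[1,[0,0,0],[0,0,0]],[1,[0,0,0],[0,0,0]],[1,[0,0,0],[0,0,0]],[1,[0,0,0],[0,0,0]],[1,[0,0,0],[0,0,0]],[1,[0,0,0],[0,0,0]],[1,[0,0,0],[0,0,0]],[1,[0,0,0],[0,0,0]],[1,[0,0,0],[0,0,0]],[1,[0,0,0],[0,0,0]],[1,[0,0,0],[0,0,0]],[1,[0,0,0],[0,0,0]]]'|head -1
python3 - <<'E'
from h import *
save(grab('scene'),'pics/s7.png')
a=cv2.imread('pics/s6.png');b=cv2.imread('pics/s7.png')
print('diff',int((cv2.absdiff(a,b)[210:330,240:420].max(2)>60).sum()))
cv2.imwrite('pics/s7c.png',cv2.resize(b[140:320,240:440],(667,600),interpolation=cv2.INTER_CUBIC))
E
```

```text
clock: 21.45
position: [0.6916, 0.0889, 0.342]
clock: 22.45
clock: 23.5
diff 396
```

View pics/s7c.png

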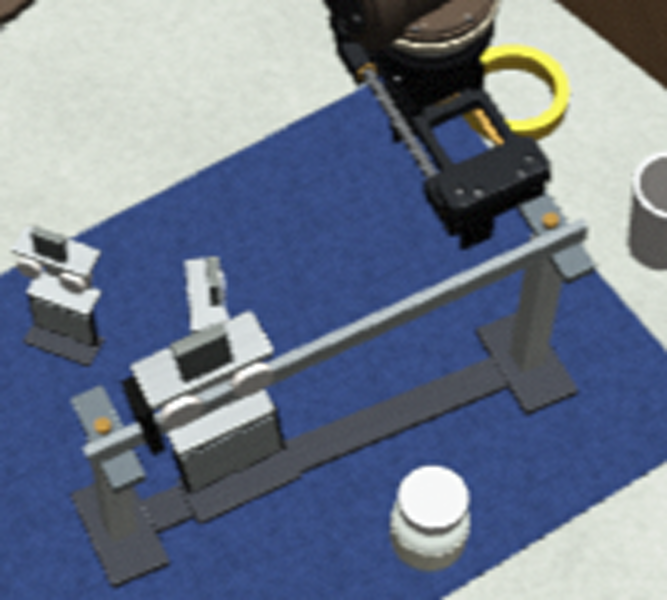

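The hanger is now at the stop, with wheels at crop (182,410) and (252,377) on the bar. I'll wait until it is still.

```bash
for i in 1; do python3 -m pendant '[[1,[0,0,0],[0,0,0]],[1,[0,0,0],[0,0,0]],[1,[0,0,0],[0,0,0]],[1,[0,0,0],[0,0,0]],[1,[0,0,0],[0,0,0]],[1,[0,0,0],[0,0,0]],[1,[0,0,0],[0,0,0]],[1,[0,0,0],[0,0,0]],[1,[0,0,0],[0,0,0]],[1,[0,0,0],[0,0,0]],[1,[0,0,0],[0,0,0]],[1,[0,0,0],[0,0,0]]]'|head -1
done
python3 -c "
from h import *
save(grab('scene'),'pics/s8.png')"
python3 -m pendant '[[1,[0,0,0],[0,0,0]],[1,[0,0,0],[0,0,0]],[1,[0,0,0],[0,0,0]],[1,[0,0,0],[0,0,0]],[1,[0,0,0],[0,0,0]],[1,[0,0,0],[0,0,0]],[1,[0,0,0],[0,0,0]],[1,[0,0,0],[0,0,0]],[1,[0,0,0],[0,0,0]],[1,[0,0,0],[0,0,0]],[1,[0,0,0],[0,0,0]],[1,[0,0,0],[0,0,0]]]'|head -1
python3 - <<'E'
from h import *
save(grab('scene'),'pics/s9.png')
I=[cv2.imread(f'pics/s{k}.png') for k in(7,8,9)]
for a,b in((0,1),(1,2)): print('diff',[int((cv2.absdiff(I[a],I[b])[210:330,240:420].max(2)>t).sum()) for t in (30,60)])
E
```

```text
clock: 24.55
clock: 25.6
diff [0, 0]
diff [0, 0]
```

```bash
python3 -c "
from h import *
print(sense()['clock'],r.finish_job())"
```

```text
the job is handed in; nothing more can be done
25.65 None
```

The hanger rolled down the rail by itself and now rests against the stop. I handed the job in at 25.65 s; no verdict was reported.

- **Pick-up:** I took the largest of the three hangers by its tab and lifted it clear of the bench.
- **Finding the bar:** I turned the hanger to the bar's heading and 0.105 rad slope, then moved it in until the side plate touched the bar at about 6 N. I backed off about 20 mm and lowered it onto the bar.
- **Seating check:** With the wheels lifted off the bar's top, a sideways nudge still met a wall, so both wheels were straddling it. Sideways force in these checks peaked at about 9.5 N and downward contact at about 12 N, against the 20 N limit.
- **Hold and release:** I held it seated for more than 1 s, eased the load to about 6 N, opened the fingers and raised the arm.

**Last checks:** In the final pictures both wheels are on the bar and the hanger is against the stop. Three frames 1 s apart showed no change, and the last crop shows the tape, cup and jar where they were. I did not re-measure the module and screwdriver, but the arm never went near them.

**Disagreements:** The bar felt about 3.5 mm higher and 1.7 mm nearer the robot than the cameras said. Its heading was about 0.35° off my first estimate, which I corrected before seating. I did not measure the final seat distance from the stop in mm.

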